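# Uncover the coupling tray and latch its keeper bar

## Task

Get the coupling tray on the stores desk ready for the day: lift its loose cover off by the grip and gently lay it flat on the desk beside the tray, grip upwards. Then swing the hinged keeper bar across the open tray until it snaps fully home in its catch, leaving the couplings in their bays and the other desk things where they are.

Things in the scene. Friction and masses are not known exactly. Their poses are not given: they have to be found in the camera images.
- tray: Plywood tray screwed to the desk, 170 (x) x 80 (y) x 70 mm high, walls 8 mm, three bays along its x. Origin: centre of its underside, on the desk; z up. Pivot block at its -x end, nearer the robot (72 mm high, pivot axis 120 mm from the tray's centre); catch block at its +x end (66 mm high, out to x = 135 mm).
- keeper (a joint): Angle of the keeper bar about its vertical pivot, rad. 0 = fully shut, along the tray's x over its middle, against the stop of the catch. Grows as the bar swings out to the tray's -y side, up to 1.6. Slightly stiff: it stays where left. In the last 0.06 rad the bar rides over a spring ball (about 8 N at its end), then snaps to the stop.
- keeper_hinge (a point): Point on the keeper's pivot axis at the bar's mid height, 90 mm above the desk. Its x axis points along the bar towards the free end, z up.
- keeper_tip (a point): Middle of the end face of the keeper's free end, 250 mm from the pivot axis, 90 mm above the desk; axes as keeper_hinge. The keeper is a flat steel bar on edge, 8 mm thick, 20 mm tall, from 80 to 100 mm above the desk, 10 mm above the tray's rim.
- tray_catch (a point): Point in the catch where the bar comes to rest, 115 mm along +x from the tray's centre, 90 mm above the desk. The upright stop (30 x 4 mm, top 100 mm above the desk) stands beside it on the +y side; the spring ball is on the -y side.
- cover: Loose grey plastic cover on the tray's rim: plate 168 x 78 x 6 mm, with 8 mm deep cleats below that sit inside the tray walls (4 mm play). Black bar grip on top, 70 mm long (x), 18 mm wide (y), 6 to 44 mm above the origin; it blocks the keeper. Origin: centre of the plate's underside, z up; 70 mm above the desk on the tray, 8 mm when laid on the desk. About 0.22 kg.
- coupling0: White plastic pipe coupling, an open tube 42 mm across and 50 mm high, standing in the near (-x) bay of the tray (48 x 64 mm) under the cover; its top is 56 mm above the desk. Origin: centre of its underside.
- coupling1: White plastic pipe coupling, an open tube 42 mm across and 50 mm high, standing in the middle bay of the tray (48 x 64 mm) under the cover; its top is 56 mm above the desk. Origin: centre of its underside.
- coupling2: White plastic pipe coupling, an open tube 42 mm across and 50 mm high, standing in the far (+x) bay of the tray (48 x 64 mm) under the cover; its top is 56 mm above the desk. Origin: centre of its underside.
- tape: Bystander: roll of yellow tape lying flat, 96 mm across, 48 mm high, near the right edge of the work. Origin: centre of its underside.
- pen_tin: Bystander: steel pen tin with pens, 80 mm across, 100 mm high (pens to 165 mm), at the far left. Origin: centre of its underside.
- calculator: Bystander: white desk calculator, 110 x 150 x 26 mm, to the left. Origin: centre of its underside.
There are look-alikes about, which are no part of the job. Several things have the shape of the cover; the one meant has the colours described above.

How it is judged:
By the outcome, as a careful person would: the job done as asked, in the order asked, and still so for the second after the job is handed in, with the robot touching nothing.
It also fails if it takes over 56 s, if anything falls off the work surface, if the arm or the gripper's body presses on something with over 40 N, if the wrist force passes 120 N, or if a joint passes its speed limit or range.

## Robot

A 6-joint arm with a two-finger parallel gripper is mounted at the origin on the work surface. World frame = base frame: x ahead of the robot, y to its left, z up, the work surface at z = 0. Lengths are in m, angles in rad, forces in N, time in s.
With the tool pointing down it reaches from about 0.375 to 0.925 m from the base axis. Payload 5.7 kg.
Tool frame: the origin (TCP) lies at the very end of the fingers, on their centre line; the grasp point (between the pads) lies r.grip_depth behind it (r.grip_depth is the distance from the TCP to the grasp point, in m); z points along the fingers, y is the line along which they close (so a half turn about z gives the same grasp; the last joint's range is limited). The gripper opens to 85 mm and grips with 20 to 120 N. Pads are 22 mm wide; open, the fingers measure 114 mm over their backs; the gripper's body (76 mm by 85 mm) begins 54 mm behind the grasp point. The pads swing forward as they close: fully open they stand 13 mm farther back than shut.
Start: joints at [-0.115, 0.359, 1.51, -0, 1.272, -0.115], TCP at [0.6, -0, 0.231] pointing down, gripper open.
Joint ranges: [-2.97, 2.97], [-1.01, 2.36], [0.21, 2.38], [-0.96, 4.11], [0.2, 2.71], [-2.98, 2.98]. Speed limits (rad/s): [2.39, 2.39, 3.14, 3.14, 3.14, 3.14].

## Interface

Orientations are given as a unit quaternion [x, y, z, w].
In Python, from bench import r, optics gives the robot as it stands.
- The arm moves only by the tool servo_tool, never from a script. Its argument "plan" is a list of rows, each a list of 5 numbers: the shift along the tool's x, y, z as a fraction of full scale, then the turn about the tool's z as a fraction of full scale, then the opening, from -1 (shut) to 1 (fully open). A call has 1 to 20 rows; each row is the pose to reach, as a shift and turn from the pose commanded when the call began, along the tool's axes at that moment; what a row does not reach only later rows make up. Full scale, the value 1, is 400 mm for a shift and 90 degrees for a turn. A row lasts 1/10 s, in which the tool goes at most 50 mm and 8.59 degrees, less where a joint would pass 70% of its speed; a pose out of reach is approached as far as the arm can. A call with a number of a shift or a turn outside -1 to 1 is refused whole. A call with a gripper value outside its range is refused whole. The fingers move at their own pace and stop on an object; "newtons" is the grip in N (left out, the last holds). Time passes only in rows, so rows that repeat a pose let the fingers close. It gives the time, the measured TCP pose, the force, the opening and the grip force at its end, in the units of the state.
- r.read_state(): the state, without advancing time (a new reading comes with each control period).
- optics.read_camera(name): name is "scene" or "side" or "wrist"; returns the picture (400x640x3 uint8, red, green, blue); there is no depth.
- optics.camera_params(name): a dict with "camera_matrix" (3x3 intrinsics, pixels), "rvec" (rotation vector, rad) and "tvec" (3), from world to camera coordinates, as OpenCV has them; the wrist camera has in their place "hand_eye" (4x4, takes a point from camera to tool coordinates, whose origin is the TCP and whose axes are the flange's). Camera axes: x right, y down, z forward; pixel columns grow to the right and rows downward; lengths in m; the calibration is good to about 2 mm. A picture is of the moment at which its call begins: read the wrist's pose just before it. camera_params takes no time and is no camera call.
- r.close_job(): hands the job in; it is judged then, once.
The state is a dict: "t": time; "qpos": joint angles; "dq": joint speeds; "joint_efforts": joint torques, N m; "position": TCP position; "tcp_rot": TCP orientation; "force": force on the tool from outside, world axes, zero at the start; "torque": the same for the moment, N m; "opening": opening from 0.0 (shut) to 1.0 (fully open); "finger_force": force on a finger pad.
Only numpy, scipy, OpenCV 4.12 (cv2) and the standard library are available. Lean on these libraries where they do the work, as an engineer would, in place of code of your own. Each camera call takes 0.05 s, during which the arm holds its last target. There are 200 camera calls.

## Working session

There is one attempt and no reset: what is moved stays moved. The work goes in short steps, Python scripts to look and compute and a tool call to move; the robot and the scene stay as the last step left them, time stands still between calls to the robot, and variables do not carry over. Pictures are saved under pics/ and viewed, at most 10 in all, crops included, and the job is handed in when it is done.

Besides the shell and the picture viewer there is one more tool, called after ">>>" by a JSON object that holds its "fn" and its "kwargs". servo_tool: Moves the arm, as the interface text tells. Its arguments: {"type":"object","properties":{"plan":{"type":"array"},"newtons":{"type":"number"}},"required":["plan"]}

```bash
mkdir -p pics; cat > h.py <<'E'
import numpy as np, cv2
from bench import r, optics
def save(name,fn):
    im=optics.read_camera(name); cv2.imwrite('pics/'+fn,im[:,:,::-1]); return im
def ray(name,uv):
    p=optics.camera_params(name); K=np.array(p['camera_matrix'],float)
    n=cv2.undistortPoints(np.array([[uv]],float),K,None)[0,0]; d=np.array([n[0],n[1],1])
    R=cv2.Rodrigues(np.array(p['rvec'],float))[0]; t=np.array(p['tvec'],float).ravel()
    return -R.T@t, R.T@d
def at(name,uv,z):
    c,d=ray(name,uv); return c+d*(z-c[2])/d[2]
def proj(name,P):
    p=optics.camera_params(name)
    return cv2.projectPoints(np.array(P,float).reshape(-1,1,3),np.array(p['rvec'],float),np.array(p['tvec'],float),np.array(p['camera_matrix'],float),None)[0][:,0]
E
python3 - <<'E'
from h import *
print(r.read_state()); print(r.grip_depth)
save('scene','s1.png');save('side','d1.png')
for n in('scene','side'):print(optics.camera_params(n), ray(n,(320,200)))
print(optics.camera_params('wrist'))
E
```

```text
{'t': 0.0, 'qpos': array([-1.15080505e-01,  3.59514461e-01,  1.51141262e+00,  9.32492759e-06,
        1.27251503e+00, -1.15077099e-01]), 'dq': array([ 1.65030018e-03,  6.47698582e-04, -1.58686626e-03, -8.53640277e-04,
        7.72789462e-05, -6.44525595e-04]), 'joint_efforts': array([ 1.96551155e-03, -5.27614331e+01, -2.78626120e+01, -6.37880498e-05,
        1.32890840e-02, -2.81424428e-05]), 'position': array([5.99327535e-01, 8.51050719e-05, 2.30455504e-01]), 'tcp_rot': array([ 7.07108655e-01,  7.07104303e-01, -5.70982914e-04, -7.27405738e-04]), 'force': array([ 0.0782718 , -0.05498763, -0.45583428]), 'torque': array([ 0.02429398,  0.02307108, -0.06459232]), 'finger_force': 0.0, 'opening': 1.0004275219464804}
0.0187
{'camera_matrix': array([[435.26801394,   0.        , 318.38557196],
       [  0.        , 435.26801394, 202.23374236],
       [  0.        ,   0.        ,   1.        ]]), 'rvec': array([ 1.09695964,  2.30966513, -1.07586128]), 'tvec': array([ 0.30096806, -0.24767315,  1.77372239])} (array([1.36953649, 0.72249307, 0.948888  ]), array([-0.60054504, -0.48136819, -0.638490
[... 208 characters left out ...]
2.88306264,  1.1015741 ]), 'tvec': array([0.53373963, 0.08911901, 1.30838457])} (array([0.40575885, 0.88801385, 1.02541774]), array([ 0.09478188, -0.658736  , -0.74640841]))
{'camera_matrix': array([[321.29520324,   0.        , 323.38053392],
       [  0.        , 321.29520324, 195.36465402],
       [  0.        ,   0.        ,   1.        ]]), 'hand_eye': array([[-2.74559296e-05, -9.62179246e-01, -2.72417138e-01,
         6.91779031e-02],
       [ 9.99999666e-01, -2.48962404e-04,  7.78550640e-04,
        -1.15541295e-04],
       [-8.16926894e-04, -2.72417026e-01,  9.62178932e-01,
        -1.43038442e-01],
       [ 0.00000000e+00,  0.00000000e+00,  0.00000000e+00,
         1.00000000e+00]])}
```

View pics/s1.png

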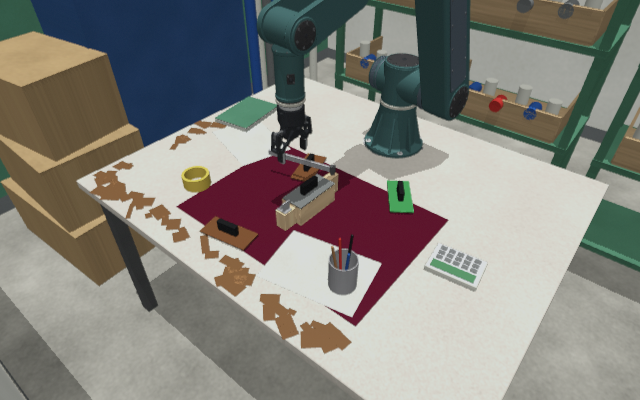

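View pics/d1.png

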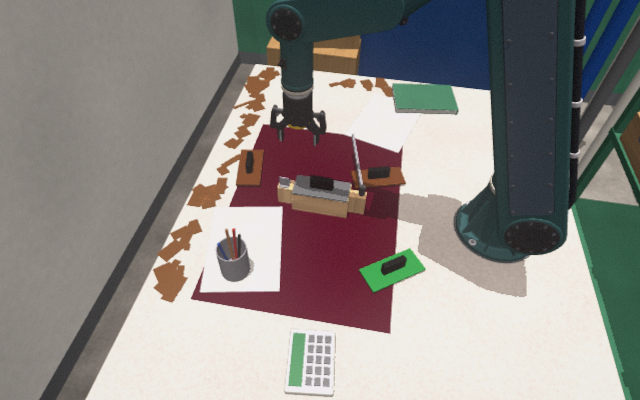

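Scene shows four cover-shaped things. By side-view pixels they are: grey on the tray (321,187), brown (250,167), brown (379,177), green (393,268). Only the grey one with the black grip, on the tray, fits the description. The keeper bar stands out at side (357,160). I'll confirm this in an enlarged crop.

```bash
python3 - <<'E'
import cv2,numpy as np
a=cv2.imread('pics/d1.png')[125:225,265:415]; b=cv2.imread('pics/s1.png')[140:240,260:360]
cv2.imwrite('pics/c1.png',cv2.resize(a,None,fx=5.3,fy=5.3,interpolation=cv2.INTER_CUBIC))
cv2.imwrite('pics/c2.png',cv2.resize(b,None,fx=6,fy=6,interpolation=cv2.INTER_CUBIC))
E
```

```text
(no output)
```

View pics/c1.png

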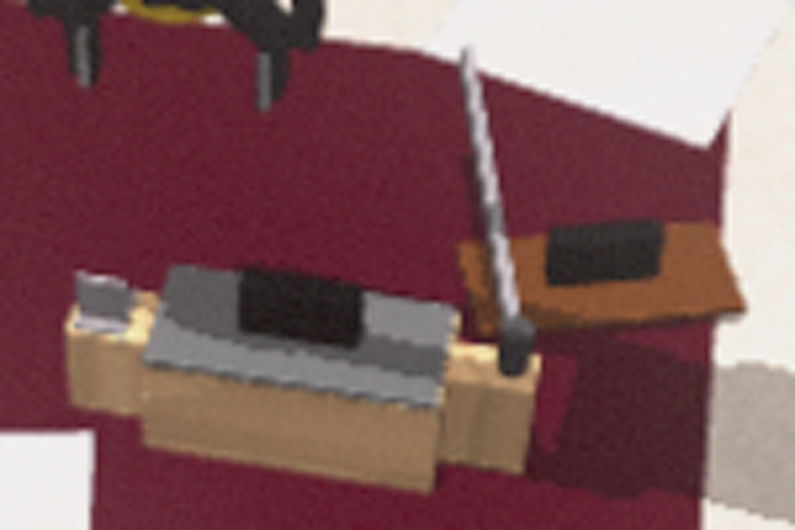

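View pics/c2.png

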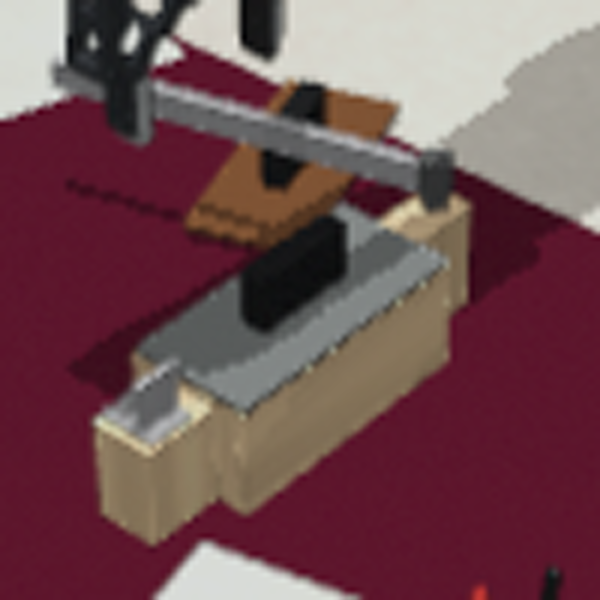

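Confirmed: the cover is grey with a black grip, on the tray. In crop 1 its plate corners are near (145,360), (440,402), (460,312), (172,266). In crop 2 they are (247,408), (445,258), (345,205), (135,352). The keeper tip is at crop 1 (467,48) and crop 2 (58,78). Next I'll fit the poses.

```bash
cat > fit.py <<'E'
from h import *
from scipy.optimize import least_squares
S=lambda c:((c[0]+.5)/5.3-.5+265,(c[1]+.5)/5.3-.5+125)
C=lambda c:((c[0]+.5)/6-.5+260,(c[1]+.5)/6-.5+140)
# model: x fwd,y, z (cover may be shifted up to 4mm)
loc=[[.084,.039,.076],[-.084,.039,.076],[-.084,-.039,.076],[.084,-.039,.076]]
ss=[S(c) for c in[(145,360),(440,402),(460,312),(172,266)]]
cc=[C(c) for c in[(247,408),(445,258),(345,205),(135,352)]]
# tray block points: catch block outer bottom-ish corners skipped
def T(p,L):
    L=np.array(L,float);c,s=np.cos(p[2]),np.sin(p[2])
    return np.c_[p[0]+c*L[:,0]-s*L[:,1],p[1]+s*L[:,0]+c*L[:,1],L[:,2]]
f=lambda p:np.r_[proj('side',T(p,loc))-ss,proj('scene',T(p,loc))-cc].ravel()
s=least_squares(f,[.6,.15,0],loss='soft_l1');print('cover/tray',s.x,np.round(f(s.x),1))
p=s.x
print('hinge',T(p,[[-.12,0,.09]]),'catch',T(p,[[.115,0,.09]]))
t1=at('side',S((467,48)),.1);t2=at('scene',C((58,78)),.1);print('tip',t1,t2)
h=T(p,[[-.12,0,.09]])[0]
for t in(t1,t2):d=t-h;print('len',np.hypot(*d[:2]),'keeper',p[2]-np.arctan2(d[1],d[0]))
# grip top
for n,q in(('side',[S((242,268)),S((365,285)),S((360,343)),S((240,328))]),('scene',[C((240,280)),C((335,212))])):
    print(n,[np.round(at(n,u,.114 if i<2 else .076),3) for i,u in enumerate(q)])
print('pred grip',T(p,[[.035,0,.114],[-.035,0,.114]]))
for nm,u in(('brownL',(249,167)),('brownR',(378,180)),('green',(392,270)),('tin',(233,275)),('calc',(312,363)),('paperR',(0,0))):
    print(nm,np.round(at('side',u,.01),3))
print('tape',np.round(at('scene',(196,183),.024),3))
E
python3 fit.py
```

```text
cover/tray [ 0.529578    0.00213843 -0.01486616] [-0.5  0.8 -0.2  1.5 -0.3 -0.3  0.1  0.3 -0.3 -0.3  0.5 -0.6 -0.8 -0.7
 -0.1 -1.3]
hinge [[0.40959126 0.00392231 0.09      ]] catch [[6.44565296e-01 4.28888886e-04 9.00000000e-02]]
tip [ 0.46653692 -0.23966887  0.1       ] [ 0.48118328 -0.21938922  0.1       ]
len 0.2501588907870402 keeper 1.3262789266888653
len 0.2345068386510154 keeper 1.2456898027991292
side [array([ 0.567, -0.008,  0.114]), array([ 0.497, -0.008,  0.114]), array([0.497, 0.001, 0.076]), array([0.565, 0.002, 0.076])]
scene [array([0.572, 0.001, 0.114]), array([0.495, 0.002, 0.114])]
pred grip [[0.56457414 0.00161814 0.114     ]
 [0.49458187 0.00265873 0.114     ]]
brownL [ 0.793 -0.109  0.01 ]
brownR [ 0.363 -0.131  0.01 ]
green [0.297 0.208 0.01 ]
tin [0.72  0.304 0.01 ]
calc [0.467 0.501 0.01 ]
paperR [ 2.389 -1.056  0.01 ]
tape [ 0.701 -0.368  0.024]
```

Fit: tray centre (0.530, 0.002), yaw −0.85°, keeper about 1.3 rad. The measured keeper length of 0.250 m from the side view matches the given size. Moving above the grip now, turned so the fingers close across y.

>>> {"fn": "servo_tool", "kwargs": {"plan": [[0.005, -0.174, 0.2, -0.99, 1], [0.005, -0.174, 0.2, -0.99, 1], [0.005, -0.174, 0.2, -0.99, 1], [0.005, -0.174, 0.2, -0.99, 1], [0.005, -0.174, 0.2, -0.99, 1], [0.005, -0.174, 0.2, -0.99, 1], [0.005, -0.174, 0.2, -0.99, 1], [0.005, -0.174, 0.2, -0.99, 1], [0.005, -0.174, 0.2, -0.99, 1], [0.005, -0.174, 0.2, -0.99, 1], [0.005, -0.174, 0.2, -0.99, 1], [0.005, -0.174, 0.2, -0.99, 1], [0.005, -0.174, 0.2, -0.99, 1], [0.005, -0.174, 0.2, -0.99, 1]]}}

```text
t: 1.5
position: [0.5302, 0.002, 0.1512]
tcp_rot: [0.008, 1.0, 0.0, -0.0]
force: [0.2, -0.5, -0.2]
opening: 0.998
finger_force: 0.0
```

```bash
cat >> h.py <<'E'
from scipy.spatial.transform import Rotation as Ro
def wmap():
    s=r.read_state(); p=optics.camera_params('wrist');H=np.array(p['hand_eye'])
    M=np.eye(4);M[:3,:3]=Ro.from_quat(s['tcp_rot']).as_matrix();M[:3,3]=s['position']
    return M@H,np.array(p['camera_matrix'])
def wat(M,K,uv,z):
    d=M[:3,:3]@np.linalg.inv(K)@np.array([*uv,1.]);c=M[:3,3];return c+d*(z-c[2])/d[2]
E
python3 - <<'E'
from h import *
M,K=wmap();np.savez('w1.npz',M=M,K=K);save('wrist','w1.png');s=r.read_state();print(s['position'],s['tcp_rot'],s['qpos'],s['force'],s['t'])
E
```

```text
[0.53029463 0.0020211  0.15119978] [ 8.33551690e-03  9.99965251e-01  1.45965210e-05 -1.26748916e-04] [-1.26483285e-01  3.49495376e-01  1.75366786e+00 -1.03398168e-06
  1.03868459e+00 -1.68060786e+00] [0.0877719  0.02556909 0.14890695] 1.55
```

View pics/w1.png

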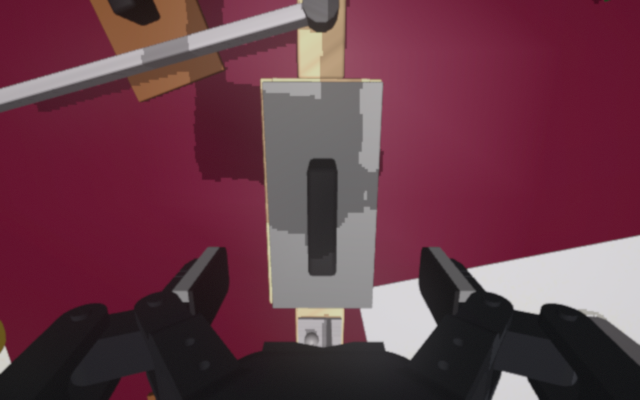

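Wrist picture: plate corners at (262,80), (382,80), (373,307), (271,307); grip top face from (310,170)-(335,170) to (308,275)-(335,275); pivot pin at (320,10); bar along the top left. Checking these against the fit.

```bash
python3 - <<'E'
from h import *
w=np.load('w1.npz');M,K=w['M'],w['K']
for uv in[(262,80),(382,80),(373,307),(271,307)]:print('plate',np.round(wat(M,K,uv,.076),4))
for uv in[(307,170),(337,170),(335,275),(308,275)]:print('grip',np.round(wat(M,K,uv,.114),4))
print('pin',np.round(wat(M,K,(320,10),.105),4))
for uv in[(0,93),(0,108),(167,44),(160,62)]:print('bar',np.round(wat(M,K,uv,.1),4))
print('catch ball',np.round(wat(M,K,(312,340),.09),4))
print('paper',np.round(wat(M,K,(372,288),0),4),np.round(wat(M,K,(639,236),0),4))
print('brown',np.round(wat(M,K,(140,100),.014),4),np.round(wat(M,K,(222,68),.014),4))
E
```

```text
plate [ 0.4455 -0.0358  0.076 ]
plate [0.4468 0.0411 0.076 ]
plate [0.6146 0.0396 0.076 ]
plate [ 0.6132 -0.0403  0.076 ]
grip [ 0.497  -0.0067  0.114 ]
grip [0.4973 0.0104 0.114 ]
grip [0.5643 0.0088 0.114 ]
grip [ 0.564  -0.0081  0.114 ]
pin [0.4134 0.0023 0.105 ]
bar [ 0.4517 -0.1828  0.1   ]
bar [ 0.46   -0.1852  0.1   ]
bar [ 0.4275 -0.0828  0.1   ]
bar [ 0.4367 -0.0881  0.1   ]
catch ball [ 0.6328 -0.0083  0.09  ]
paper [0.6453 0.0506 0.    ] [0.5917 0.3131 0.    ]
brown [ 0.4551 -0.1499  0.014 ] [ 0.4313 -0.0788  0.014 ]
```

The measurements agree: cover centre (0.530, 0.001), pin (0.411, 0.003), keeper about 1.32 rad. Going down to grasp, then lifting a little.

>>> {"fn": "servo_tool", "kwargs": {"plan": [[0, -0.002, 0.06, 0, 1], [0, -0.002, 0.12, 0, 1], [0, -0.002, 0.17, 0, 1], [0, -0.002, 0.17, 0, 1], [0, -0.002, 0.17, 0, 1], [0, -0.002, 0.17, 0, -1], [0, -0.002, 0.17, 0, -1], [0, -0.002, 0.17, 0, -1], [0, -0.002, 0.17, 0, -1], [0, -0.002, 0.17, 0, -1], [0, -0.002, 0.17, 0, -1], [0, -0.002, 0.17, 0, -1], [0, -0.002, 0.17, 0, -1], [0, -0.002, 0.17, 0, -1], [0, -0.002, 0.17, 0, -1]], "newtons": 50}}

```text
t: 3.05
position: [0.5307, 0.0011, 0.0838]
tcp_rot: [0.008, 1.0, -0.0, 0.0]
force: [-0.4, -0.6, 6.8]
opening: 0.199
finger_force: 50.5
```

>>> {"fn": "servo_tool", "kwargs": {"plan": [[0, 0, -0.01, 0, -1], [0, 0, -0.025, 0, -1], [0, 0, -0.05, 0, -1], [0, 0, -0.08, 0, -1], [0, 0, -0.13, 0, -1], [0, 0, -0.19, 0, -1], [0, 0, -0.25, 0, -1], [0, 0, -0.25, 0, -1], [0, 0, -0.25, 0, -1], [0, 0, -0.25, 0, -1]]}}

```text
t: 4.05
position: [0.5294, 0.0013, 0.1824]
tcp_rot: [0.008, 1.0, 0.0, -0.001]
force: [0.7, -0.7, -3.5]
opening: 0.2
finger_force: 49.5
```

```bash
python3 - <<'E'
from h import *
M,K=wmap();np.savez('w2.npz',M=M,K=K);save('wrist','w2.png');im=save('side','d2.png')
a=cv2.resize(cv2.imread('pics/d2.png')[80:300,230:430],None,fx=2.7,fy=2.7); b=cv2.imread('pics/w2.png')
b=cv2.resize(b[:, 180:480],None,fx=.85,fy=.85)
h=max(a.shape[0],b.shape[0]);o=np.zeros((h,a.shape[1]+b.shape[1],3),np.uint8);o[:a.shape[0],:a.shape[1]]=a;o[:b.shape[0],a.shape[1]:]=b
print(o.shape);cv2.imwrite('pics/m2.png',o)
E
```

```text
(594, 795, 3)
```

View pics/m2.png

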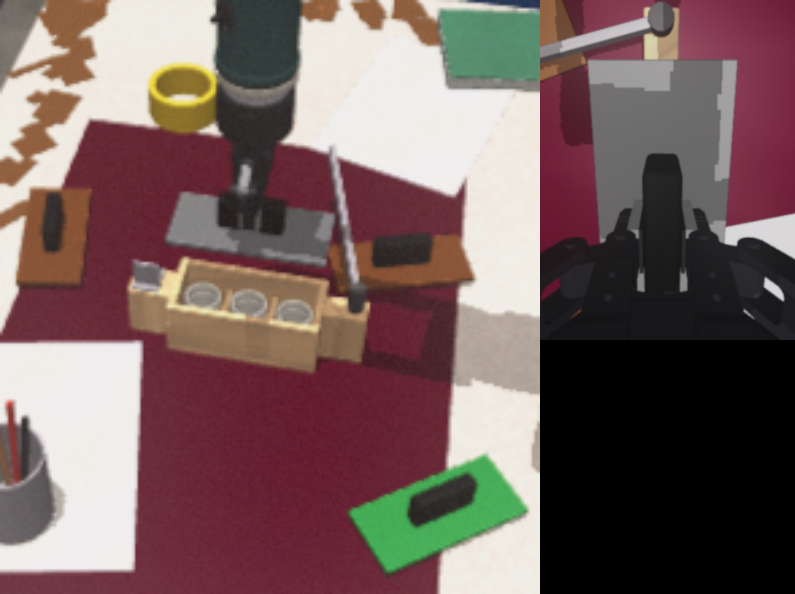

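The cover is held level at side crop (250,225), and the three couplings sit in their bays at (203,295), (248,303), (293,312). Moving the cover to the clear +y side.

>>> {"fn": "servo_tool", "kwargs": {"plan": [[0.01, 0.06, 0, 0, -1], [0.02, 0.14, 0, 0, -1], [0.025, 0.22, 0, 0, -1], [0.025, 0.28, 0, 0, -1], [0.025, 0.31, 0, 0, -1], [0.025, 0.31, 0.08, 0, -1], [0.025, 0.31, 0.16, 0, -1], [0.025, 0.31, 0.24, 0, -1], [0.025, 0.31, 0.31, 0, -1], [0.025, 0.31, 0.35, 0, -1], [0.025, 0.31, 0.365, 0, -1], [0.025, 0.31, 0.375, 0, -1], [0.025, 0.31, 0.38, 0, -1], [0.025, 0.31, 0.385, 0, -1], [0.025, 0.31, 0.385, 0, -1]]}}

```text
t: 5.65
position: [0.5228, 0.1253, 0.0298]
tcp_rot: [0.008, 1.0, 0.0, 0.001]
force: [0.0, 1.0, -2.0]
opening: 0.201
finger_force: 49.5
```

>>> {"fn": "servo_tool", "kwargs": {"plan": [[0, 0, 0.004, 0, -1], [0, 0, 0.008, 0, -1], [0, 0, 0.011, 0, -1], [0, 0, 0.014, 0, -1], [0, 0, 0.016, 0, -1], [0, 0, 0.016, 0, -1]]}}

```text
t: 6.25
position: [0.5222, 0.1253, 0.0227]
tcp_rot: [0.008, 1.0, -0.0, -0.0]
force: [-0.6, -0.6, -2.7]
opening: 0.204
finger_force: 49.5
```

>>> {"fn": "servo_tool", "kwargs": {"plan": [[0, 0, 0.001, 0, -1], [0, 0, 0.002, 0, -1], [0, 0, 0.003, 0, -1], [0, 0, 0.004, 0, -1], [0, 0, 0.004, 0, -1]]}}

```text
t: 6.75
position: [0.5223, 0.1254, 0.0218]
tcp_rot: [0.008, 1.0, 0.0, 0.0]
force: [-1.8, -0.3, 4.1]
opening: 0.199
finger_force: 50.6
```

Contact on the desk. Releasing and rising.

>>> {"fn": "servo_tool", "kwargs": {"plan": [[0, 0, 0, 0, 0.2], [0, 0, 0, 0, 0.2], [0, 0, 0, 0, 0.2], [0, 0, 0, 0, 0.2], [0, 0, 0, 0, 0.2], [0, 0, -0.03, 0, 0.2], [0, 0, -0.08, 0, 0.2], [0, 0, -0.18, 0, 0.2], [0, 0, -0.28, 0, 0.2], [0, 0, -0.36, 0, 0.2], [0, 0, -0.4, 0, 0.2], [0, 0, -0.4, 0, -1], [0, 0, -0.4, 0, -1]]}}

```text
t: 8.05
position: [0.5221, 0.1253, 0.1815]
tcp_rot: [0.008, 1.0, 0.0, 0.0]
force: [-0.5, 0.3, -0.6]
opening: 0.265
finger_force: 0.0
```

```bash
python3 - <<'E'
from h import *
s=r.read_state();print(s['position'],s['qpos'],s['opening'])
M,K=wmap();save('wrist','w3.png');save('side','d3.png')
a=cv2.resize(cv2.imread('pics/d3.png')[80:300,230:430],None,fx=2.7,fy=2.7); b=cv2.imread('pics/w3.png')
b=cv2.resize(b[:, 180:480],None,fx=.85,fy=.85)
o=np.zeros((594,795,3),np.uint8);o[:,:540]=a;o[:b.shape[0],540:]=b;cv2.imwrite('pics/m3.png',o)
E
```

```text
[0.52210386 0.12532111 0.18151262] [ 1.06883148e-01  3.21048395e-01  1.70718330e+00  2.40457868e-05
  1.11286136e+00 -1.44819697e+00] 0.2653353830886986
```

View pics/m3.png

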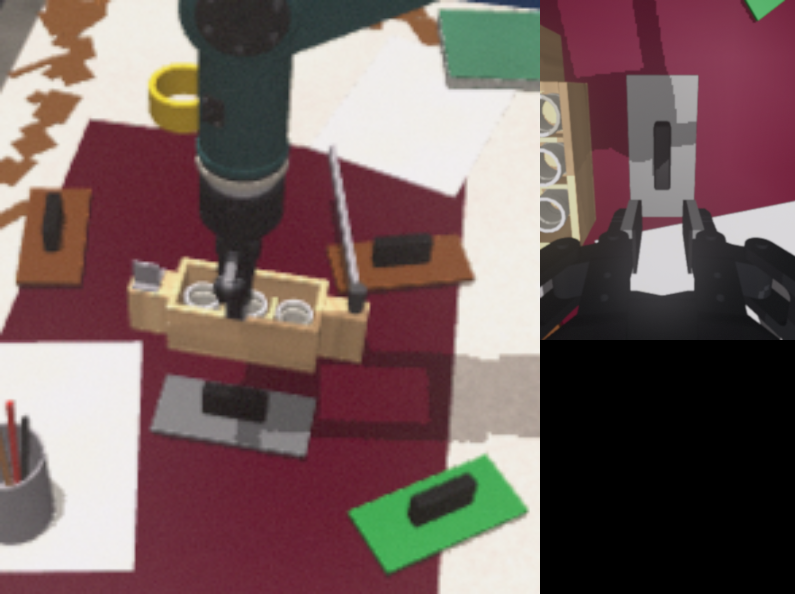

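The cover lies flat at side crop (235,415), grip up, about 40 mm clear of the tray, and the couplings are undisturbed. Now I'll shut the fingers and go behind the keeper bar, on its −x side at radius 0.17.

>>> {"fn": "servo_tool", "kwargs": {"plan": [[0.06, -0.1, 0, 0, -1], [0.12, -0.2, 0, 0, -1], [0.17, -0.31, 0, 0, -1], [0.21, -0.42, 0, 0, -1], [0.24, -0.53, 0, 0, -1], [0.255, -0.64, 0, 0, -1], [0.255, -0.735, 0, 0, -1], [0.255, -0.735, 0, 0, -1], [0.255, -0.735, 0.06, 0, -1], [0.255, -0.735, 0.12, 0, -1], [0.255, -0.735, 0.19, 0, -1], [0.255, -0.735, 0.241, 0, -1], [0.255, -0.735, 0.241, 0, -1], [0.255, -0.735, 0.241, 0, -1]]}}

```text
t: 9.55
position: [0.415, -0.166, 0.0843]
tcp_rot: [0.008, 1.0, 0.001, -0.001]
force: [-0.1, 0.3, 0.1]
opening: 0.0
finger_force: 0.0
```

```bash
python3 - <<'E'
from h import *
p=r.read_state()['position'];print(p,r.read_state()['qpos'])
H=np.array([.4105,.003])
for th in np.linspace(-76,-8,18):
    t=np.radians(th);c=H+.165*np.array([np.cos(t),np.sin(t)])+.018*np.array([np.sin(t),-np.cos(t)])
    d=c-[.420,-.169];print(round(th),np.round([-d[0]/.4,d[1]/.4],3),np.round(c,3))
E
```

```text
[ 0.41495765 -0.16599238  0.08433127] [-5.35393116e-01  3.51953912e-01  1.99192354e+00  1.42035641e-04
  8.00636522e-01 -2.09107302e+00]
-76 [-0.032  0.019] [ 0.433 -0.161]
-72 [-0.061  0.024] [ 0.444 -0.159]
-68 [-0.089  0.031] [ 0.456 -0.157]
-64 [-0.117  0.04 ] [ 0.467 -0.153]
-60 [-0.144  0.05 ] [ 0.477 -0.149]
-56 [-0.17   0.063] [ 0.488 -0.144]
-52 [-0.195  0.077] [ 0.498 -0.138]
-48 [-0.219  0.093] [ 0.508 -0.132]
-44 [-0.242  0.111] [ 0.517 -0.125]
-40 [-0.263  0.13 ] [ 0.525 -0.117]
-36 [-0.284  0.151] [ 0.533 -0.109]
-32 [-0.302  0.173] [ 0.541 -0.1  ]
-28 [-0.319  0.197] [ 0.548 -0.09 ]
-24 [-0.335  0.221] [ 0.554 -0.081]
-20 [-0.348  0.247] [ 0.559 -0.07 ]
-16 [-0.36   0.273] [ 0.564 -0.06 ]
-12 [-0.37  0.3 ] [ 0.568 -0.049]
-8 [-0.378  0.328] [ 0.571 -0.038]
```

>>> {"fn": "servo_tool", "kwargs": {"plan": [[-0.02, 0.01, 0, 0, -1], [-0.04, 0.018, 0, 0, -1], [-0.067, 0.024, 0, 0, -1], [-0.095, 0.03, 0, 0, -1], [-0.123, 0.039, 0, 0, -1], [-0.15, 0.049, 0, 0, -1], [-0.176, 0.062, 0, 0, -1], [-0.201, 0.076, 0, 0, -1], [-0.225, 0.092, 0, 0, -1], [-0.248, 0.11, 0, 0, -1], [-0.269, 0.129, 0, 0, -1], [-0.29, 0.15, 0, 0, -1], [-0.308, 0.172, 0, 0, -1], [-0.325, 0.196, 0, 0, -1], [-0.341, 0.22, 0, 0, -1], [-0.354, 0.246, 0, 0, -1], [-0.366, 0.272, 0, 0, -1], [-0.375, 0.285, 0, 0, -1], [-0.375, 0.285, 0, 0, -1]]}}

```text
t: 11.45
position: [0.5682, -0.0546, 0.085]
tcp_rot: [0.007, 1.0, 0.0, 0.0]
force: [0.2, -0.4, 0.1]
opening: 0.003
finger_force: 0.0
```

```bash
python3 - <<'E'
from h import *
s=r.read_state();print(s['position'],s['force'],s['t']);M,K=wmap();np.savez('w4.npz',M=M,K=K)
save('wrist','w4.png');save('side','d4.png')
a=cv2.resize(cv2.imread('pics/d4.png')[130:230,250:400],None,fx=3,fy=3); b=cv2.imread('pics/w4.png')[:300,140:490]
o=np.zeros((300,800,3),np.uint8);o[:,:450]=a;o[:,450:]=b;cv2.imwrite('pics/m4.png',o)
E
```

```text
[ 0.56822395 -0.05455355  0.08496436] [ 0.19368368 -0.42285226  0.0874324 ] 11.45
```

View pics/m4.png

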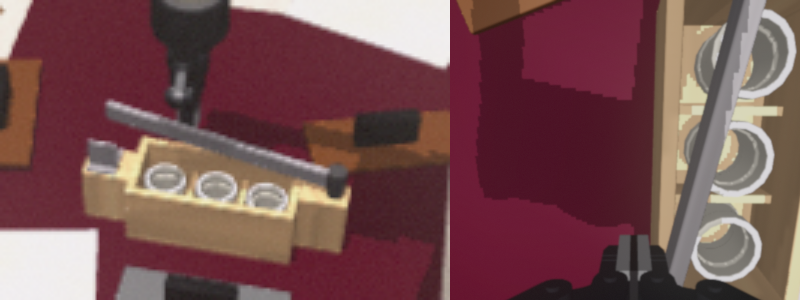

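The bar is following: tip at side crop (108,105), hinge at (337,180), couplings in place. Continuing in +y in small steps, watching the force.

>>> {"fn": "servo_tool", "kwargs": {"plan": [[-0.004, 0.015, 0, 0, -1], [-0.007, 0.03, 0, 0, -1], [-0.01, 0.045, 0, 0, -1], [-0.01, 0.055, 0, 0, -1], [-0.01, 0.065, 0, 0, -1], [-0.01, 0.07, 0, 0, -1], [-0.01, 0.075, 0, 0, -1], [-0.01, 0.075, 0, 0, -1]]}}

```text
t: 12.35
position: [0.5724, -0.0275, 0.0851]
tcp_rot: [0.007, 1.0, -0.002, 0.0]
force: [0.1, -10.1, -0.2]
opening: -0.004
finger_force: 4.7
```

>>> {"fn": "servo_tool", "kwargs": {"plan": [[0, 0.005, 0, 0, -1], [0, 0.01, 0, 0, -1], [0, 0.015, 0, 0, -1], [0, 0.015, 0, 0, -1]]}}

```text
t: 12.75
position: [0.572, -0.0192, 0.0849]
tcp_rot: [0.008, 1.0, 0.0, -0.0]
force: [0.1, -0.3, -0.8]
opening: 0.002
finger_force: 0.0
```

The force has vanished, so it appears snapped. Pressing on lightly to feel the stop.

>>> {"fn": "servo_tool", "kwargs": {"plan": [[0, 0.004, 0, 0, -1], [0, 0.008, 0, 0, -1], [0, 0.01, 0, 0, -1], [0, 0.01, 0, 0, -1]]}}

```text
t: 13.15
position: [0.572, -0.0186, 0.085]
tcp_rot: [0.007, 1.0, -0.003, -0.0]
force: [-0.6, -14.7, 0.9]
opening: -0.004
finger_force: 7.5
```

>>> {"fn": "servo_tool", "kwargs": {"plan": [[0, 0.004, 0, 0, -1], [0, 0.004, 0, 0, -1], [0, -0.02, 0, 0, -1], [0, -0.06, 0, 0, -1], [0, -0.1, 0, 0, -1], [0, -0.1, -0.08, 0, -1], [0, -0.1, -0.18, 0, -1], [0, -0.1, -0.28, 0, -1], [0, -0.15, -0.35, 0, -1], [0.05, -0.25, -0.4, 0, -1], [0.1, -0.3, -0.4, 0, -1], [0.1, -0.3, -0.4, 0, -1], [0.1, -0.3, -0.4, 0, -1]]}}

```text
t: 14.45
position: [0.5298, -0.1354, 0.2449]
tcp_rot: [0.009, 1.0, 0.0, 0.0]
force: [1.0, 0.2, 0.2]
opening: -0.002
finger_force: 0.0
```

```bash
python3 - <<'E'
from h import *
s=r.read_state();print(s['position'],s['force'],s['t'])
save('scene','s5.png');save('side','d5.png')
a=cv2.resize(cv2.imread('pics/d5.png')[130:280,250:400],None,fx=2.66,fy=2.66); b=cv2.resize(cv2.imread('pics/s5.png')[130:250,250:370],None,fx=3.33,fy=3.33)
b=cv2.resize(b,(400,a.shape[0]));cv2.imwrite('pics/m5.png',np.hstack([a,b]))
E
```

```text
[ 0.52982321 -0.13542329  0.24489774] [1.01193713 0.2124322  0.22507465] 14.45
```

View pics/m5.png

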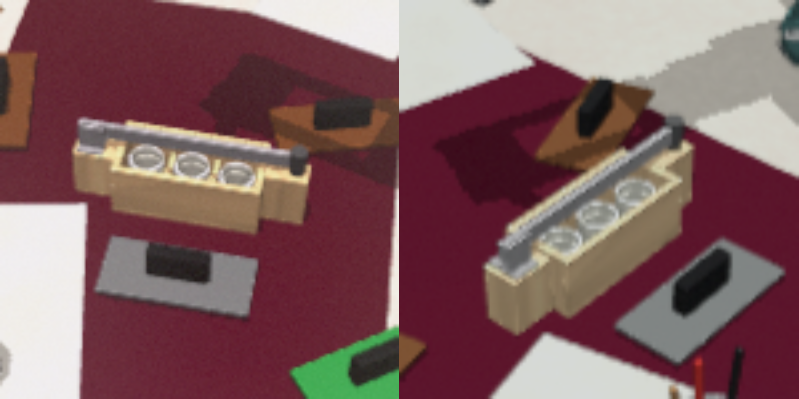

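The keeper lies along the tray against the stop (left crop, (80,125) to (298,158)). The couplings are in their bays, the cover is flat with grip up, and the arm is clear. Handing in.

```bash
python3 -c "
from bench import r
print(r.close_job())"
```

```text
the job is handed in; nothing more can be done
None
```

I laid the cover flat on the desk beside the tray, grip up, and snapped the keeper home against its stop with the couplings still in their bays; the job is handed in at about 14.5 s, with no verdict returned.

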